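# Close and latch a two-part casting mould

### The job

Close the two-part plaster mould for casting: push the loose half up against the half that is fixed to the board until its natches seat and the seam is shut, hook the draw latch's loop over the keeper behind its upright, then press the lever down past centre so that it lies flat and keeps the mould clamped by itself. Keep both halves standing flat on the board and leave the tub, the small mould and the spray bottle where they are.

Things in the scene. Friction and masses are not known exactly. Their poses are not given: they have to be found in the camera images.
- fixed_half: The half fixed to the bench: plaster in a plywood case, 140 mm along the seam (x), 80 deep (y -80 to 0), on a 15 mm plywood mould board screwed to the bench (x -85 to 85, y -98 to 142). Case top at z 95. Origin: bench level, in the seam plane, middle of the length. x runs along the seam, y straight across it towards the loose half, z up.
- natches (a point): Point of fixed_half in the seam plane, midway between the two natches: domes, 20 mm across, that stand 8 mm out of the seam face at x -48 and +48 mm, z 55 mm. They fit pockets 21 mm wide in the loose half and, being slippery, centre it when it is pushed home with 15 to 20 N from up to about 3 mm off. A wooden batten, 16 wide and 14 high, runs along each end of both case tops (|x| 54 to 70).
- loose_half: The loose half, about 0.8 kg: plaster in a plywood case, 140 x 80 x 80 mm high, standing on the board with a gap of 10 to 30 mm at the seam. Origin: underside, foot of its seam face, middle of the length; x along the seam, y from the seam face to its back, z up. Home, its origin is at (0, 0, 15) mm of fixed_half. It slides on the board with some 3 to 7 N.
- loose_back (a point): Middle of the loose half's flat plywood back (the face away from the seam), 80 mm from its seam face, 40 mm above its underside (55 mm above the bench): a good place to push it home.
- lever (a joint): Latch lever on the fixed half (rad): 0 = flat on the case, pointing along fixed_half -y (shut); 1.57 upright; then leaning towards the keeper, stop at 2.6. It stays where it is left (about 1 N at the tip). Hooked, it stiffens from about 1.1 on, needs up to about 6 N near the tip, passes over centre at 0.4 to 0.5 and is then pulled down to 0 by the sprung loop and held there.
- lever_pivot (a point): Middle of the lever's axis, parallel to fixed_half x: 22 mm behind the seam (fixed_half y -22), 13 mm above the case top (z 108 of fixed_half).
- lever_tip (a point): Middle of the lever's free end, 55 mm from its pivot. The lever is a steel channel 24 mm wide; its back, the face to press, lies 7 mm off the line from the pivot along the lever: on the keeper's side when upright, on top when flat.
- loop (a joint): Draw loop on the lever (rad). Its slope above horizontal towards the keeper (fixed_half +y) is loop minus lever: 1.57 = standing upright, 0 = lying level towards the keeper. Slight friction keeps it standing within about 30 degrees of upright; tipped farther it drops by its own weight.
- loop_hinge (a point): Middle of the hinge of the loop on the lever, 14 mm from the lever's pivot, 12 degrees off the lever's line on the side away from its back. The loop is two flat steel links, 28 mm apart inside, 34 outside, 60 mm from this hinge to the pin; they spring about 3 mm longer when drawn tight.
- pin (a point): Middle of the 6 mm cross pin at the loop's free end, parallel to fixed_half x. It ends in two smooth domed rivet heads outside the links, 10 mm across, 44 mm over both. Pinched by these heads, the loop swings freely about the pin; drawing the pin makes the lever follow (some 3 N at the loop's hinge). Loop and lever in line lock when pushed endways: tip the loop about its hinge first.
- keeper (a point): Seat of the pin in the keeper on top of the loose half: 28 mm from its seam face, 7 mm above its top; axes as loose_half. The keeper is a steel hook 18 mm wide: an upright 14 mm high whose face is 3 mm from the seat on the seam side, and a 3 mm lip on top reaching 2 mm past the seat. Lay the pin down 8 to 18 mm behind the seat (away from the seam); the lever then draws it in under the lip.
- stain_tub: A lidded plastic tub, 94 mm across, 82 mm high, standing on the bench. Origin: centre of its underside. Not to be moved.
- cup_mould: A small round plaster mould, 100 mm across, 60 mm high. Origin: centre of its underside. Not to be moved.
- spray_bottle: A white trigger spray bottle, 72 mm across, 210 mm high. Origin: centre of its underside. Not to be moved.
Not all that is in view belongs to the job. What is shaped like the loose_half but pink or purple is not meant.

How it is judged:
By the outcome, as a careful person would: the job done as asked, in the order asked, and still so for the second after the job is handed in, with the robot touching nothing.
It also fails if it takes over 61 s, if anything falls off the work surface, if the arm or the gripper's body presses on something with over 40 N, if the wrist force passes 120 N, or if a joint passes its speed limit or range.

### The arm

A 6-joint arm with a two-finger parallel gripper is mounted at the origin on the work surface. World frame = base frame: x ahead of the robot, y to its left, z up, the work surface at z = 0. Lengths are in m, angles in degrees, forces in N, time in s.
With the tool pointing down it reaches from about 0.4 to 0.825 m from the base axis. Payload 7 kg.
Tool frame: the origin (TCP) lies at the centre of the arm's flange, where the gripper is bolted on; the fingertips stand 178 mm ahead of it and the grasp point (between the pads) lies 159 mm ahead of it (r.tips_ahead is the z of the fingertips in the tool frame, in m); z points along the fingers, y is the line along which they close (so a half turn about z gives the same grasp; the last joint's range is limited). The gripper opens to 88 mm and grips with 3 to 60 N. Pads are 19 mm wide; open, the fingers measure 130 mm over their backs; the gripper's body (78 mm by 193 mm) begins 47 mm behind the grasp point.
Start: joints at [89.559, 20.546, 0.682, 0, -70.136, -16.507], TCP at [0.197, 0.646, 0.405] pointing down, gripper open.
Joint ranges: [-176.03, 176.03], [-82.01, 121.73], [-58.28, 71.71], [-173.87, 95.51], [-174.79, -0.11], [-173.66, 173.66]. Speed limits (degrees/s): [136.94, 136.94, 172.46, 180, 180, 180].

### API

Orientations are given as [roll, pitch, yaw] about the fixed x, y, z axes, in that order (R = Rz(yaw) Ry(pitch) Rx(roll)).
In Python, from plant import r gives the robot as it stands. The module is installed in compiled form; this text tells all that it offers.
- The arm moves only by the shell command python3 -m pendant 'ROWS' [FORCE]. ROWS is JSON, a list that holds one entry, the list of rows, each a list of 7 numbers: the shift along the tool's x, y, z in m, then the turn, a rotation vector about the tool's x, y, z in degrees, then the gripper command: -1 is shut, 1 is fully open, values between are in proportion. A call has 1 to 5 rows; each row is the pose to reach, as a shift and turn from the pose commanded when the call began, along the tool's axes at that moment; what a row does not reach only later rows make up. A row lasts 1/10 s, in which the tool goes at most 50 mm and 8.59 degrees, less where a joint would pass 70% of its speed; a pose out of reach is approached as far as the arm can. A call with a gripper value outside its range is refused whole. The fingers move at their own pace and stop on an object; FORCE is the grip in N (left out, the last holds). Time passes only in rows, so rows that repeat a pose let the fingers close. It gives the time, the measured TCP pose, the force, the opening and the grip force at its end, in the units of the state.
- r.get_state(): the state, without advancing time (a new reading comes with each control period).
- r.capture(name): name is "scene" or "top" or "wrist"; returns the picture (400x640x3 uint8, red, green, blue); there is no depth.
- r.camera_params(name): a dict with "fx", "fy", "cx", "cy" (pixels), "R" (3x3) and "t" (3): a world point X has camera coordinates R X + t. Camera axes: x right, y down, z forward; pixel columns grow to the right and rows downward; lengths in m; the calibration is good to about 2 mm. The wrist camera is an equidistant fisheye: a pixel r from the principal point sees the ray r / f radians off the axis. A picture is of the moment at which its call begins: read the wrist's pose just before it. camera_params takes no time and is no camera call; for the wrist camera it gives the pose at the moment of the call.
- r.close_job(): hands the job in; it is judged then, once.
The state is a dict: "time_s": time; "joints": joint angles; "qd": joint speeds; "joint_torque": joint torques, N m; "tcp_pos": TCP position; "eef_rot": TCP orientation; "contact_force": force on the tool from outside, world axes, zero at the start; "moment": the same for the moment, N m; "gripper_width": finger opening in m; "gripper_force": force on a finger pad.
Only numpy, scipy, OpenCV 4.12 (cv2) and the standard library are available. Lean on these libraries where they do the work, as an engineer would, in place of code of your own. Each camera call takes 0.05 s, during which the arm holds its last target. There are 200 camera calls.

## Working session

There is one attempt and no reset: what is moved stays moved. The work goes in short steps, Python scripts to look and compute and a shell command to move; the robot and the scene stay as the last step left them, time stands still between calls to the robot, and variables do not carry over. Pictures are saved under pics/ and viewed, at most 10 in all, crops included, and the job is handed in when it is done.

```bash
mkdir -p pics; python3 - <<'E'
from plant import r
import cv2,numpy as np
s=r.get_state();print(s['time_s'],s['tcp_pos'],s['eef_rot'],s['gripper_width'])
for n in("scene","top"):
    cv2.imwrite(f"pics/{n}0.png",r.capture(n)[:,:,::-1])
    c=r.camera_params(n);print(n,c['fx'],c['cx'],c['cy'],np.round(-np.array(c['R']).T@np.array(c['t']),3),np.round(c['R'],3).tolist())
E
```

```text
0.0 [0.19668231 0.64549591 0.40372072] [ 1.79904031e+02 -8.66892118e-03 -1.69546269e+01] 0.088018796054538
scene 409.06779989314174 327.411135771383 197.13142758409347 [0.896 0.622 0.736] [[-0.895, 0.446, 0.008], [0.295, 0.606, -0.739], [-0.334, -0.659, -0.674]]
top 386.79816421575305 321.55257433188433 195.24172346310138 [ 3.490e-01 -1.000e-03  1.308e+00] [[0.02, -1.0, 0.01], [-0.983, -0.021, -0.183], [0.183, -0.006, -0.983]]
```

View pics/scene0.png

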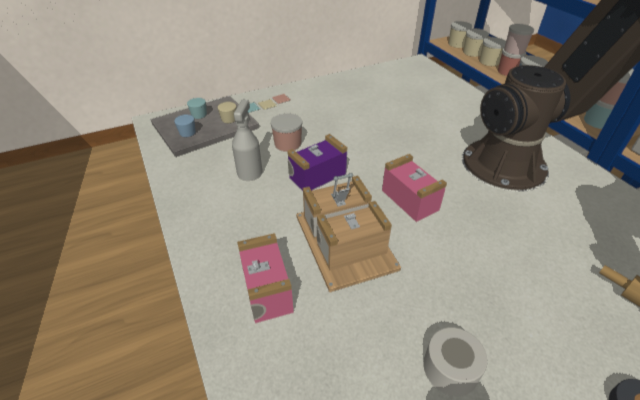

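View pics/top0.png

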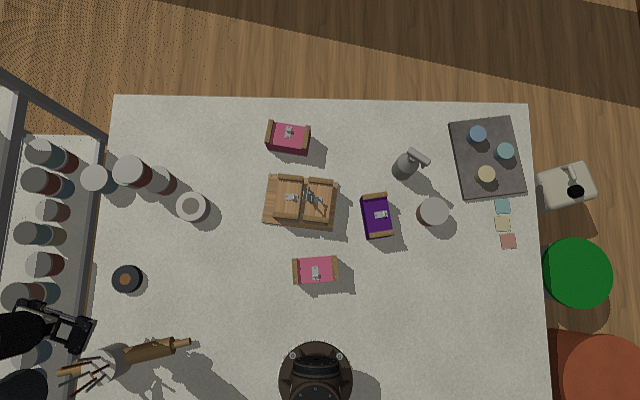

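The mould is at about (302,200) in the top view and (345,225) in the scene view. The loose half is on the left in the top view, towards +y. I'll enlarge both.

```bash
python3 - <<'E'
import cv2,numpy as np
a=cv2.imread('pics/top0.png')[165:240,255:345];b=cv2.imread('pics/scene0.png')[165:295,290:405]
a=cv2.resize(a,(450,375),interpolation=cv2.INTER_CUBIC);a=cv2.copyMakeBorder(a,0,575-375,0,0,cv2.BORDER_CONSTANT)
b=cv2.resize(b,None,fx=3,fy=3,interpolation=cv2.INTER_CUBIC);b=cv2.copyMakeBorder(b,0,575-390,0,0,cv2.BORDER_CONSTANT)
cv2.imwrite('pics/crop0.png',np.hstack([a,b]))
E
```

```text
(no output)
```

View pics/crop0.png

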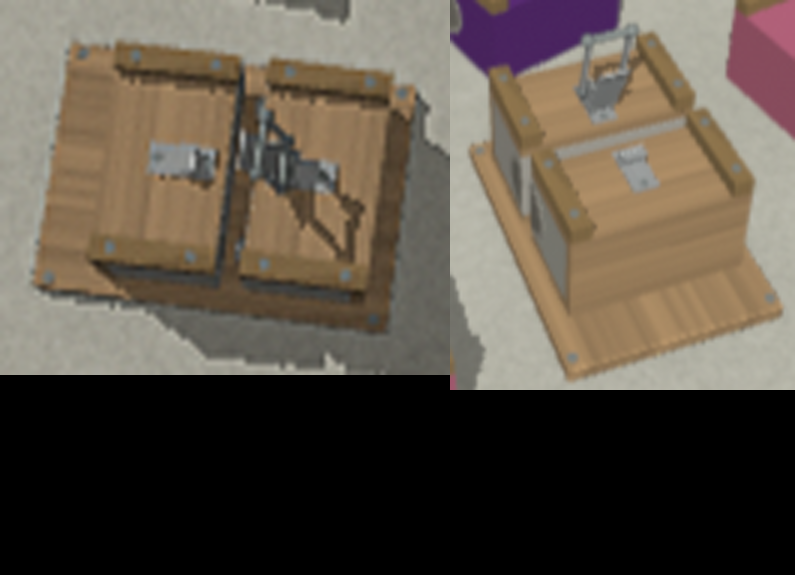

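Board corners in the enlarged top view: (72,43), (37,290), (385,330), (412,90). In the scene view: (570,378), (783,313), (472,150). The batten outlines and the loop pin, near (609,35), can also be used. Next I'll fit the poses.

```bash
cat > h.py <<'E'
import numpy as np, cv2
from plant import r
from scipy.optimize import least_squares
from scipy.spatial.transform import Rotation as Ro
def proj(c,X):
    X=np.atleast_2d(X)@np.array(c['R']).T+np.array(c['t'])
    return np.c_[c['fx']*X[:,0]/X[:,2]+c['cx'],c['fy']*X[:,1]/X[:,2]+c['cy']]
def fish(c,X):
    X=np.atleast_2d(X)@np.array(c['R']).T+np.array(c['t'])
    rho=np.hypot(X[:,0],X[:,1]);th=np.arctan2(rho,X[:,2])
    return np.c_[c['fx']*th*X[:,0]/rho+c['cx'],c['fy']*th*X[:,1]/rho+c['cy']]
def ray(c,uv,fe=False):
    a=(uv[0]-c['cx'])/c['fx'];b=(uv[1]-c['cy'])/c['fy']
    if fe:
        t=np.hypot(a,b);d=np.array([np.sin(t)*a/t,np.sin(t)*b/t,np.cos(t)])
    else: d=np.array([a,b,1.])
    R=np.array(c['R']);return -R.T@np.array(c['t']),R.T@d
def W(p,X):
    X=np.atleast_2d(X);c,s=np.cos(p[2]),np.sin(p[2])
    return np.c_[p[0]+c*X[:,0]-s*X[:,1],p[1]+s*X[:,0]+c*X[:,1],X[:,2]]
E
python3 - <<'E'
from h import *
T=r.camera_params('top');S=r.camera_params('scene')
t=lambda u,v:(255+u/5,165+v/5); s=lambda u,v:(290+(u-450)/3,165+v/3)
B=[(T,(.085,.142,.015),t(72,43)),(T,(-.085,.142,.015),t(37,290)),(T,(-.085,-.098,.015),t(385,330)),(T,(.085,-.098,.015),t(414,90)),
(S,(.085,.142,.015),s(570,374)),(S,(-.085,.142,.015),s(783,310)),(S,(.085,-.098,.015),s(472,150))]
F=[(T,(.07,-.0,.109),t(270,58)),(T,(.07,-.08,.109),t(392,72)),(T,(-.07,0,.109),t(240,278)),(T,(-.07,-.08,.109),t(363,293)),
(S,(.07,-.08,.109),s(490,70)),(S,(-.07,-.08,.109),s(653,33))]
L=[(T,(.07,0,.109),t(243,56)),(T,(.07,.08,.109),t(117,43)),(T,(-.07,.08,.109),t(92,257)),(T,(-.07,0,.109),t(220,272)),
(S,(.07,.08,.109),s(568,238)),(S,(-.07,.08,.109),s(752,187)),(S,(.07,0,.109),s(535,155)),(S,(-.07,0,.109),s(705,110))]
def fit(D):
    f=lambda p:np.concatenate([proj(c,W(p,X))[0]-u for c,X,u in D])
    q=least_squares(f,[.41,.02,0],loss='soft_l1');print(np.round(q.x,4),np.degrees(q.x[2]).round(2),np.round(f(q.x),1).tolist());return q.x
b=fit(B);f=fit(F);h=fit(B+F);l=fit(L)
c,s_=np.cos(h[2]),np.sin(h[2]);d=l[:2]-h[:2];print('loose rel',c*d[0]+s_*d[1],-s_*d[0]+c*d[1],np.degrees(l[2]-h[2]))
# pin: in scene s(609,33), top candidates
o,dd=ray(S,s(610,33))
for x in(-.01,0,.01):  # intersect with plane fixed x = x
    n=np.array([c,s_,0]);k=(n@(np.r_[h[:2],0])+x-n@o)/(n@dd);P=o+k*dd;e=P-np.r_[h[:2],0];print(x,'pin y,z',-s_*e[0]+c*e[1],e[2],(proj(T,P)[0]-[255,165])*5)
E
```

```text
[ 0.5618  0.0438 -0.1087] -6.23 [-1.2, -0.2, -1.9, -0.7, -0.5, 0.6, -0.2, -0.7, -0.3, -0.7, 0.9, -1.4, -1.1, -1.7]
[ 0.5614  0.0425 -0.1059] -6.07 [-0.7, 0.1, -0.1, 0.5, -0.6, -0.5, 0.3, -0.2, -0.6, -0.5, 0.2, -1.0]
[ 0.5617  0.0431 -0.1076] -6.17 [-1.0, -0.1, -1.7, -0.6, -0.3, 0.6, -0.0, -0.7, -0.3, -0.9, 0.8, -1.7, -1.2, -1.8, -0.8, 0.0, -0.3, 0.4, -0.8, -0.5, 0.1, -0.3, -0.5, -0.3, 0.3, -0.9]
[ 0.5639  0.0601 -0.1017] -5.83 [-0.9, -0.4, -0.6, -0.8, -2.0, -0.3, -2.1, -0.1, 0.2, -2.2, 0.6, -2.5, -1.9, -0.8, -0.1, -0.9]
loose rel 0.0003374201093447498 0.017132947674954973 0.33986826032837364
-0.01 pin y,z -0.03074851325253715 0.16103798052599871 [296.67661545 173.1398512 ]
0 pin y,z -0.007806902433214624 0.18156485391084543 [260.20325252 145.80158913]
0.01 pin y,z 0.015134708386108022 0.20209172729569225 [222.56376738 117.58927126]
```

```bash
cat >> h.py <<'E'
FX=np.array([.5617,.0431,-.1076])
def to(p,rpy=None,zref=None,frame=FX):
    """shift/turn in tool axes to put TCP at fixed-frame p"""
    s=r.get_state();R=Ro.from_euler('xyz',s['eef_rot'],degrees=True)
    w=W(frame,p)[0];d=R.inv().apply(w-s['tcp_pos'])
    R2=Ro.from_euler('xyz',rpy,degrees=True) if rpy is not None else R
    print('d',np.round(d,4),'turn',np.round((R.inv()*R2).as_rotvec(degrees=True),2),'t',s['time_s'],'w',s['gripper_width'])
def here(frame=FX):
    s=r.get_state();e=np.array(s['tcp_pos'])-np.r_[frame[:2],0];c,q=np.cos(frame[2]),np.sin(frame[2])
    R=Ro.from_euler('xyz',s['eef_rot'],degrees=True).as_matrix()
    f=np.array([c*e[0]+q*e[1],-q*e[0]+c*e[1],e[2]]);F=s['contact_force']
    z=R[:,2];zf=np.array([c*z[0]+q*z[1],-q*z[0]+c*z[1],z[2]])
    print('tcp',f.round(4),'grasp',(f+.159*zf).round(4),'F',np.round([c*F[0]+q*F[1],-q*F[0]+c*F[1],F[2]],1),'rpy',np.round(s['eef_rot'],2),'t',s['time_s'],'w',s['gripper_width'],'gf',s['gripper_force'])
E
python3 -c "
from h import *
to((0,.14,.36),(180,0,-96.17))"
```

```text
d [0.4986 0.3322 0.0444] turn [ 6.000e-02 -6.000e-02  7.922e+01] t 0.1 w 0.08770001893312271
```

```bash
python3 -m pendant '[[[0.4986,0.3322,0.0,0,0,79.2,0],[0.4986,0.3322,0.0,0,0,79.2,0],[0.4986,0.3322,0.0,0,0,79.2,0],[0.4986,0.3322,0.0,0,0,79.2,0],[0.4986,0.3322,0.0,0,0,79.2,0]]]' 20; python3 -c "
from h import *
to((0,.14,.36),(180,0,-96.17))"
```

```text
time_s: 0.6
tcp_pos: [0.3561, 0.4506, 0.4045]
eef_rot: [180.0, -0.0, -60.3]
contact_force: [1.7, 1.1, 0.1]
gripper_width: 0.0536
gripper_force: 0.0
d [ 0.3424 -0.0584  0.0445] turn [ 2.000e-02 -2.000e-02  3.592e+01] t 0.6 w 0.05360794454067523
```

```bash
python3 -m pendant '[[[0.34,-0.058,0.045,0,0,35.9,0],[0.34,-0.058,0.045,0,0,35.9,0],[0.34,-0.058,0.045,0,0,35.9,0],[0.34,-0.058,0.045,0,0,35.9,0],[0.34,-0.058,0.045,0,0,35.9,0]]]' 20; python3 -c "
from h import *
to((0,.14,.36),(180,0,-96.17))"
```

```text
time_s: 1.1
tcp_pos: [0.5147, 0.26, 0.372]
eef_rot: [180.0, -0.0, -96.1]
contact_force: [0.5, 0.7, 1.1]
gripper_width: 0.0437
gripper_force: 0.0
d [ 0.0707 -0.0699  0.012 ] turn [ 0.01 -0.    0.05] t 1.1 w 0.043739970185621646
```

```bash
python3 -m pendant '[[[0.07,-0.07,0.012,0,0,0,0],[0.07,-0.07,0.012,0,0,0,0],[0.07,-0.07,0.012,0,0,0,0],[0.07,-0.07,0.012,0,0,0,0]]]' ; python3 - <<'E'
from h import *
here()
c=r.camera_params('wrist');im=r.capture('wrist')
print(c['fx'],c['cx'],c['cy'],np.round(-np.array(c['R']).T@c['t'],3))
import pickle;pickle.dump((c,im),open('w1.pkl','wb'))
q=fish(c,W(FX,[[0,0,.095],[0,-.022,.108],[.07,.1,.109],[-.07,.1,.109],[0,-.03,.16]]));print(q.round())
cv2.imwrite('pics/w1.png',im[:,:,::-1])
E
```

```text
time_s: 1.5
tcp_pos: [0.5769, 0.1838, 0.3594]
eef_rot: [179.9, -0.1, -96.0]
contact_force: [-0.0, 1.0, -0.6]
gripper_width: 0.0438
gripper_force: 0.0
tcp [1.000e-04 1.415e-01 3.594e-01] grasp [-2.000e-04  1.414e-01  2.004e-01] F [-0.1  1.  -0.6] rpy [ 1.7992e+02 -5.0000e-02 -9.5990e+01] t 1.5 w 0.0438030381174403 gf 0.0
309.70691628693146 320.03897190509133 199.0169769586447 [0.569 0.109 0.339]
[[320.  29.]
 [320.  -2.]
 [228. 158.]
 [410. 158.]
 [320. -41.]]
```

View pics/w1.png

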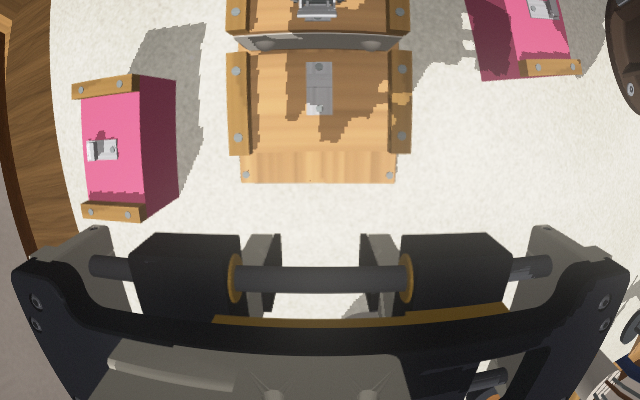

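The wrist view matches the fit: the near batten corners are at (228,155) and (411,153), against a prediction of (228,158) and (410,158). I'll lower the tool behind the loose half.

```bash
python3 -m pendant '[[[0,0,0.124,0,0,0.15,0],[0,0,0.124,0,0,0.15,0],[0,0,0.124,0,0,0.15,0],[0.02,0,0.124,0,0,0.15,0],[0.025,0,0.124,0,0,0.15,0]]]'; python3 -m pendant '[[[0.004,0,0,0,0,0,0],[0.008,0,0,0,0,0,0],[0.012,0,0,0,0,0,0],[0.016,0,0,0,0,0,0],[0.016,0,0,0,0,0,0]]]' ; python3 -c "
from h import *
here()"
```

```text
time_s: 2.05
tcp_pos: [0.5731, 0.16, 0.2362]
eef_rot: [179.9, -0.1, -95.9]
contact_force: [-0.3, 0.7, 0.8]
gripper_width: 0.0437
gripper_force: 0.0
time_s: 2.55
tcp_pos: [0.573, 0.1448, 0.2377]
eef_rot: [-179.8, 0.1, -95.9]
contact_force: [1.1, 3.3, 2.6]
gripper_width: 0.0438
gripper_force: 1.8
tcp [0.0003 0.1023 0.2377] grasp [0.0008 0.1027 0.0787] F [0.7 3.4 2.6] rpy [-1.7983e+02  1.3000e-01 -9.5950e+01] t 2.55 w 0.043752550838502206 gf 1.7764251760672778
```

```bash
python3 -m pendant '[[[0.003,0,0,0,0,0,0],[0.006,0,0,0,0,0,0],[0.009,0,0,0,0,0,0],[0.011,0,0,0,0,0,0],[0.011,0,0,0,0,0,0]]]'; python3 -m pendant '[[[0.001,0,0,0,0,0,0],[0.002,0,0,0,0,0,0],[0.003,0,0,0,0,0,0],[0.003,0,0,0,0,0,0]]]' ; python3 -c "
from h import *
here()"
```

```text
time_s: 3.05
tcp_pos: [0.5721, 0.1343, 0.2376]
eef_rot: [-179.8, 0.1, -95.9]
contact_force: [1.5, 5.0, 4.4]
gripper_width: 0.0435
gripper_force: 2.6
time_s: 3.45
tcp_pos: [0.5722, 0.133, 0.2377]
eef_rot: [-179.7, 0.3, -96.0]
contact_force: [0.9, 15.1, 1.6]
gripper_width: 0.0439
gripper_force: 7.4
tcp [0.0008 0.0906 0.2377] grasp [0.0016 0.0915 0.0787] F [-0.7 15.1  1.6] rpy [-179.72    0.33  -95.97] t 3.45 w 0.043886846312830026 gf 7.4210437189321965
```

```bash
python3 -m pendant '[[[0.001,0,0,0,0,0,0],[0.001,0,0,0,0,0,0],[0.001,0,0,0,0,0,0]]]' ; python3 -m pendant '[[[0.001,0,0,0,0,0,0],[0.001,0,0,0,0,0,0],[0.001,0,0,0,0,0,0]]]' ; python3 -c "
from h import *
here()"
```

```text
time_s: 3.75
tcp_pos: [0.5721, 0.1328, 0.2377]
eef_rot: [-179.7, 0.4, -96.0]
contact_force: [0.3, 18.8, 2.2]
gripper_width: 0.0441
gripper_force: 9.4
time_s: 4.05
tcp_pos: [0.5721, 0.1326, 0.2378]
eef_rot: [-179.7, 0.5, -96.0]
contact_force: [-1.5, 23.3, 2.1]
gripper_width: 0.0438
gripper_force: 11.6
tcp [0.0007 0.0901 0.2378] grasp [0.0016 0.0914 0.0788] F [-4.  23.   2.1] rpy [-179.67    0.48  -95.98] t 4.05 w 0.04379386994945188 gf 11.551812489051372
```

Force rose to 23 N over a fraction of a millimetre, so the half is home. Next I'll back off, rise and look at the seam and the latch.

```bash
python3 -m pendant '[[[-0.02,0,0,0,0,0,0],[-0.02,0,-0.04,0,0,0,0],[-0.02,0,-0.09,0,0,0,0],[-0.01,0,-0.125,0,0,0,0.6],[-0.01,0,-0.125,0,0,0,0.6]]]' ; python3 - <<'E'
from h import *
here()
c=r.camera_params('wrist');im=r.capture('wrist')
import pickle;pickle.dump((c,im),open('w2.pkl','wb'))
q=fish(c,W(FX,[[0,0,.095],[0,-.022,.108],[0,.028,.102],[0,-.03,.16]]));print(q.round())
s=r.capture('scene')
a=im[0:200,180:460];a=cv2.resize(a,(700,500),interpolation=cv2.INTER_CUBIC)
cv2.imwrite('pics/w2.png',a[:,:,::-1]);cv2.imwrite('pics/s2.png',cv2.resize(s[150:300,270:420],(600,600),interpolation=cv2.INTER_CUBIC)[:,:,::-1])
E
```

```text
time_s: 4.55
tcp_pos: [0.5726, 0.1382, 0.367]
eef_rot: [-179.6, 0.2, -95.9]
contact_force: [-0.2, 0.4, -0.2]
gripper_width: 0.0547
gripper_force: 0.0
tcp [0.0006 0.0958 0.367 ] grasp [0.0017 0.0962 0.208 ] F [-0.2  0.4 -0.2] rpy [-1.7961e+02  1.7000e-01 -9.5940e+01] t 4.55 w 0.05472727086785243 gf 0.0
[[323.  85.]
 [323.  56.]
 [323. 120.]
 [324.  28.]]
```

View pics/w2.png

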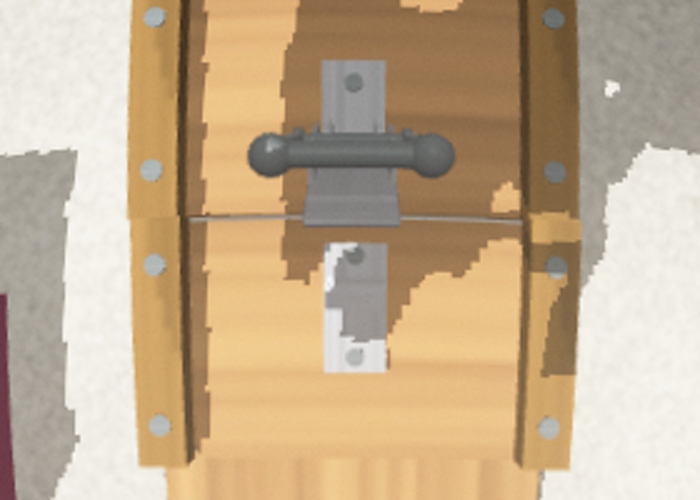

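View pics/s2.png

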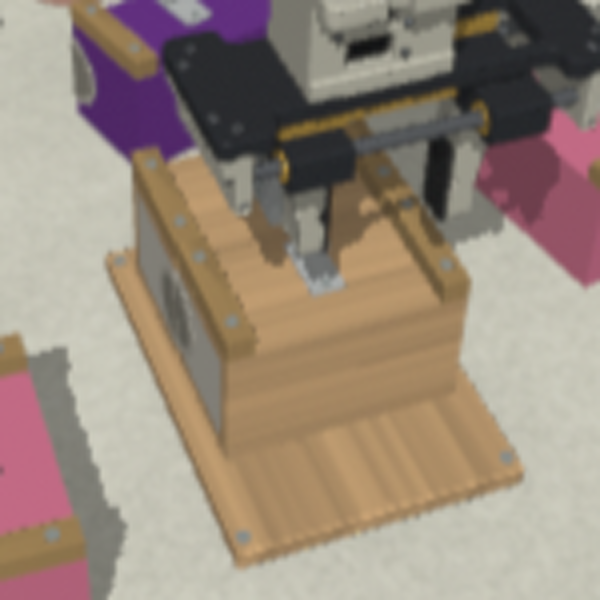

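The seam is shut to a hairline at row 217 of the wrist crop. The rivet heads are at crop (268,155) and (434,156), and the lever's end edge is at (305–400,224), so the lever leans towards the keeper. I'll work out the pin and lever positions.

```bash
python3 - <<'E'
from h import *
import pickle
c,_=pickle.load(open('w2.pkl','rb'));S=r.camera_params('scene')
w=lambda u,v:(180+u/2.5,v/2.5); s=lambda u,v:(290+(u-450)/3,165+v/3)
piv=np.array([-.022,.108])
def model(p):
    f,l,x0=p; a=f-np.radians(12)
    h=piv+.014*np.array([-np.cos(a),np.sin(a)]); g=l-f
    pin=h+.06*np.array([np.cos(g),np.sin(g)])
    tip=piv+.055*np.array([-np.cos(f),np.sin(f)])+.007*np.array([np.sin(f),np.cos(f)])
    return h,pin,tip
def res(p):
    h,pin,tip=model(p);x=p[2]
    e=fish(c,W(FX,[[x+.019,*pin],[x-.019,*pin],[x+.012,*tip],[x-.012,*tip]]))-[w(265,155),w(437,156),w(305,224),w(400,224)]
    g=proj(S,W(FX,[[x+.019,*pin],[x-.019,*pin]]))-[s(586,41),s(633,28)]
    return np.r_[e.ravel(),g.ravel()]
for i in([2.1,3.7,0],[1.6,3.,0],[2.4,4,0]):
    q=least_squares(res,i);print(np.round(q.x,3),q.cost.round(1),[np.round(m,4).tolist() for m in model(q.x)],'slope',q.x[1]-q.x[0],res(q.x).round(1))
p=model(q.x)[1]
to((q.x[2],p[0],p[1]-.010+.178),(180,0,-96.17))
E
```

```text
[2.008e+00 3.361e+00 2.000e-03] 4.2 [[-0.0188, 0.1216], [-0.0059, 0.1802], [0.0076, 0.1549]] slope 1.3528166340206509 [-1.4  0.   1.9 -0.2 -1.  -0.   0.6  0.1 -0.7  0.5  0.2  1. ]
[2.008e+00 3.361e+00 2.000e-03] 4.2 [[-0.0188, 0.1216], [-0.0059, 0.1802], [0.0076, 0.1549]] slope 1.3528166340671115 [-1.4  0.   1.9 -0.2 -1.  -0.   0.6  0.1 -0.7  0.5  0.2  1. ]
[2.008e+00 3.361e+00 2.000e-03] 4.2 [[-0.0188, 0.1216], [-0.0059, 0.1802], [0.0076, 0.1549]] slope 1.352816633965848 [-1.4  0.   1.9 -0.2 -1.  -0.   0.6  0.1 -0.7  0.5  0.2  1. ]
d [ 0.1014 -0.0018  0.0138] turn [-0.03  0.02  0.17] t 4.65 w 0.06247699513264449
```

```bash
python3 -m pendant '[[[0.03,-0.002,-0.02,0,0,0.17,0.6],[0.08,-0.002,-0.02,0,0,0.17,0.6],[0.1015,-0.002,-0.02,0,0,0.17,0.6],[0.1015,-0.002,-0.015,0,0,0.17,0.6],[0.1015,-0.002,-0.01,0,0,0.17,0.6]]]' ; python3 -c "
from h import *
to((.0015,-.0059,.348),(180,0,-96.17))"
```

```text
time_s: 5.15
tcp_pos: [0.5628, 0.0368, 0.3699]
eef_rot: [179.9, -0.1, -96.2]
contact_force: [0.3, 0.7, 0.3]
gripper_width: 0.0698
gripper_force: 0.0
d [-0.0003  0.0002  0.0219] turn [ 0.12 -0.06 -0.05] t 5.15 w 0.06982175339120313
```

```bash
python3 -m pendant '[[[0,0,0.015,0,0,0,0.6],[0,0,0.022,0,0,0,0.6],[0,0,0.022,0,0,0,0.1],[0,0,0.022,0,0,0,-0.2],[0,0,0.022,0,0,0,-0.2]]]' 5; python3 -m pendant '[[[0,0,0,0,0,0,-0.2],[0,0,0,0,0,0,-0.2],[0,0,0,0,0,0,-0.2]]]' ;  python3 -c "
from h import *
here()"
```

```text
time_s: 5.65
tcp_pos: [0.5633, 0.0376, 0.3497]
eef_rot: [-180.0, 0.0, -96.1]
contact_force: [-0.1, 0.3, -0.1]
gripper_width: 0.0517
gripper_force: 0.0
time_s: 5.95
tcp_pos: [0.5633, 0.0372, 0.3498]
eef_rot: [-179.9, 0.0, -96.1]
contact_force: [0.3, 0.8, 1.2]
gripper_width: 0.0429
gripper_force: 5.0
tcp [ 0.0022 -0.0057  0.3498] grasp [ 0.0023 -0.0056  0.1908] F [0.2 0.8 1.2] rpy [-1.7995e+02  2.0000e-02 -9.6140e+01] t 5.95 w 0.04294897829989204 gf 5.000015571713448
```

```bash
python3 -m pendant '[[[-0.009,0,0.002,0,0,0,-0.2],[-0.017,0,0.0066,0,0,0,-0.2],[-0.024,0,0.011,0,0,0,-0.2],[-0.0294,0,0.0162,0,0,0,-0.2],[-0.0294,0,0.0162,0,0,0,-0.2]]]' 8;  python3 -c "
from h import *
here()"
```

```text
time_s: 6.45
tcp_pos: [0.5665, 0.0676, 0.3325]
eef_rot: [-180.0, 0.0, -96.1]
contact_force: [1.2, 2.4, 1.8]
gripper_width: 0.0426
gripper_force: 8.0
tcp [0.0022 0.0249 0.3325] grasp [0.0022 0.025  0.1735] F [1.  2.5 1.8] rpy [-1.7999e+02  2.0000e-02 -9.6070e+01] t 6.45 w 0.04257467754638114 gf 8.00020381808281
```

```bash
python3 -m pendant '[[[-0.0096,0,0.0124,0,0,0,-0.2],[-0.016,0,0.0269,0,0,0,-0.2],[-0.020,0,0.0424,0,0,0,-0.2],[-0.020,0,0.051,0,0,0,-0.2],[-0.020,0,0.051,0,0,0,-0.2]]]' 8;  python3 - <<'E'
from h import *
here()
c=r.camera_params('wrist');im=r.capture('wrist')
import pickle;pickle.dump((c,im),open('w3.pkl','wb'))
cv2.imwrite('pics/w3.png',im[:,:,::-1])
print(fish(c,W(FX,[[0,-.022,.108],[0,.028,.102],[0,.042,.113]])).round())
E
```

```text
time_s: 6.95
tcp_pos: [0.5684, 0.0864, 0.2808]
eef_rot: [179.9, -0.0, -96.1]
contact_force: [2.1, 2.0, 1.1]
gripper_width: 0.043
gripper_force: 8.0
tcp [0.002  0.0438 0.2808] grasp [0.0019 0.0436 0.1218] F [1.9 2.2 1.1] rpy [ 1.7994e+02 -4.0000e-02 -9.6130e+01] t 6.95 w 0.04295128848678797 gf 8.000224381685257
[[323. 131.]
 [323. 223.]
 [323. 255.]]
```

View pics/w3.png

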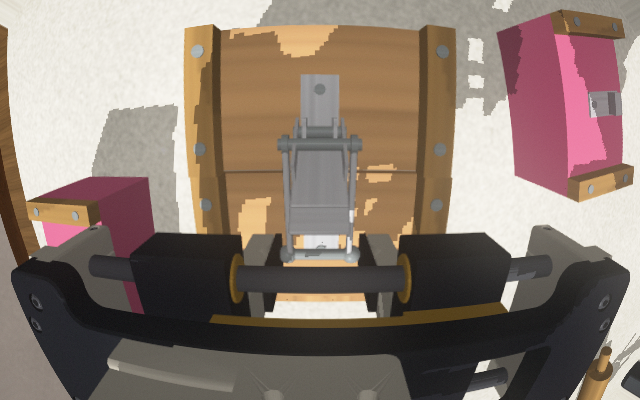

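The loop now lies level towards the keeper. The gripped pin is at about (320,254), where I predicted it (323,255), which is behind the hook. I'll lower it the last few millimetres, release and rise.

```bash
python3 -m pendant '[[[0,0,0.003,0,0,0,-0.2],[0,0,0.005,0,0,0,-0.2],[0,0,0.005,0,0,0,0.3],[0,0,0.005,0,0,0,0.3],[0,0,0.005,0,0,0,0.3]]]' 8; python3 -m pendant '[[[0,0,0,0,0,0,0.3],[0,0,0,0,0,0,0.3],[0,0,-0.03,0,0,0,0.3],[0,0,-0.08,0,0,0,-1],[0,0,-0.11,0,0,0,-1]]]' ;  python3 - <<'E'
from h import *
here()
c=r.camera_params('wrist');im=r.capture('wrist')
import pickle;pickle.dump((c,im),open('w4.pkl','wb'))
a=cv2.resize(im[60:260,180:460],(700,500),interpolation=cv2.INTER_CUBIC)
cv2.imwrite('pics/w4.png',a[:,:,::-1])
P=fish(c,W(FX,[[0.002,-.022,.108],[0.002,.028,.102],[0.002,.040,.100],[.002,.046,.100]]));print(((P-[180,60])*2.5).round())
E
```

```text
time_s: 7.5
tcp_pos: [0.5681, 0.0863, 0.2772]
eef_rot: [180.0, 0.0, -96.1]
contact_force: [-1.4, 0.7, -0.2]
gripper_width: 0.0557
gripper_force: 0.0
time_s: 8.0
tcp_pos: [0.5688, 0.0864, 0.3904]
eef_rot: [-179.8, 0.0, -96.1]
contact_force: [1.7, 0.3, -0.4]
gripper_width: 0.046
gripper_force: 0.0
tcp [0.0024 0.0438 0.3904] grasp [0.0028 0.0439 0.2314] F [ 1.7  0.5 -0.4] rpy [-1.7985e+02  4.0000e-02 -9.6110e+01] t 8.0 w 0.04597016462917368 gf 0.0
[[353. 156.]
 [352. 297.]
 [352. 328.]
 [352. 344.]]
```

View pics/w4.png

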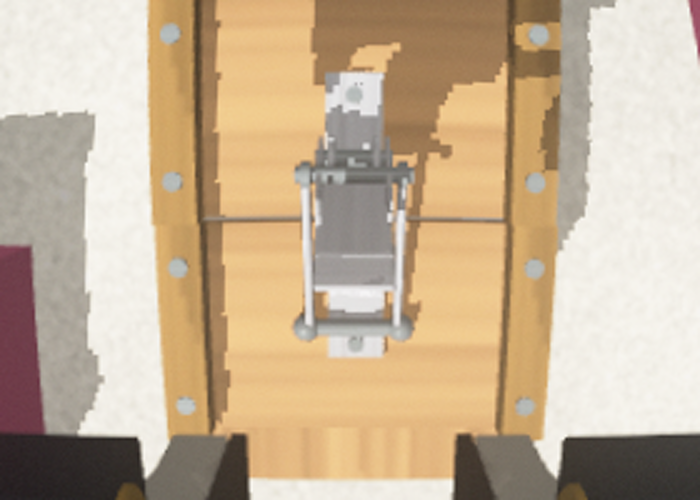

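The pin lies at row 328, which is y ≈ 40 mm or about 12 mm behind the seat, with the links either side of the hook. Next I'll lower the closed fingers on the keeper side of the lever and swing it up.

```bash
python3 -m pendant '[[[0,0,0,0,0,0,-1],[0,0,0,0,0,0,-1],[0,0,0.0,0,0,0,-1],[0,0,0.04,0,0,0,-1],[0,0,0.081,0,0,0,-1]]]' 20; python3 -m pendant '[[[0,0,0,0,0,0,-1],[0.010,0,0,0,0,0,-1],[0.018,0,0,0,0,0,-1],[0.025,0,0,0,0,0,-1],[0.031,0,0,0,0,0,-1]]]' ; python3 -c "
from h import *
here()"
```

```text
time_s: 8.55
tcp_pos: [0.5684, 0.0863, 0.3053]
eef_rot: [-179.9, 0.1, -96.1]
contact_force: [1.1, -0.6, -0.8]
gripper_width: 0.0034
gripper_force: 0.0
time_s: 9.05
tcp_pos: [0.5657, 0.0551, 0.3082]
eef_rot: [-179.8, 0.1, -96.1]
contact_force: [1.3, 2.4, 1.5]
gripper_width: 0.0007
gripper_force: 1.0
tcp [0.0027 0.0124 0.3082] grasp [0.0033 0.0127 0.1492] F [1.  2.5 1.5] rpy [-1.7979e+02  1.1000e-01 -9.6140e+01] t 9.05 w 0.000690156799319226 gf 1.0375916445627809
```

```bash
python3 -m pendant '[[[0.006,0,-0.004,0,0,0,-1],[0.012,0,-0.010,0,0,0,-1],[0.017,0,-0.015,0,0,0,-1],[0.020,0,-0.018,0,0,0,-1],[0.020,0,-0.018,0,0,0,-1]]]' ; python3 -c "
from h import *
here()
import pickle
c=r.camera_params('wrist');im=r.capture('wrist')
a=cv2.resize(im[100:250,220:420],(800,600),interpolation=cv2.INTER_CUBIC)
cv2.imwrite('pics/w5.png',a[:,:,::-1])
P=fish(c,W(FX,[[0.002,-.022,.108],[0.002,.028,.102],[.002,.040,.1]]));print(((P-[220,100])*4).round())"
```

```text
time_s: 9.55
tcp_pos: [0.5629, 0.0351, 0.3248]
eef_rot: [-180.0, 0.0, -96.2]
contact_force: [-0.7, 0.8, 0.3]
gripper_width: 0.0003
gripper_force: 0.0
tcp [ 0.0021 -0.0078  0.3248] grasp [ 0.0022 -0.0078  0.1658] F [-0.8  0.8  0.3] rpy [-1.7996e+02  1.0000e-02 -9.6170e+01] t 9.55 w 0.0003333950385895684 gf 0.0
[[399. 419.]
 [399. 667.]
 [399. 717.]]
```

View pics/w5.png

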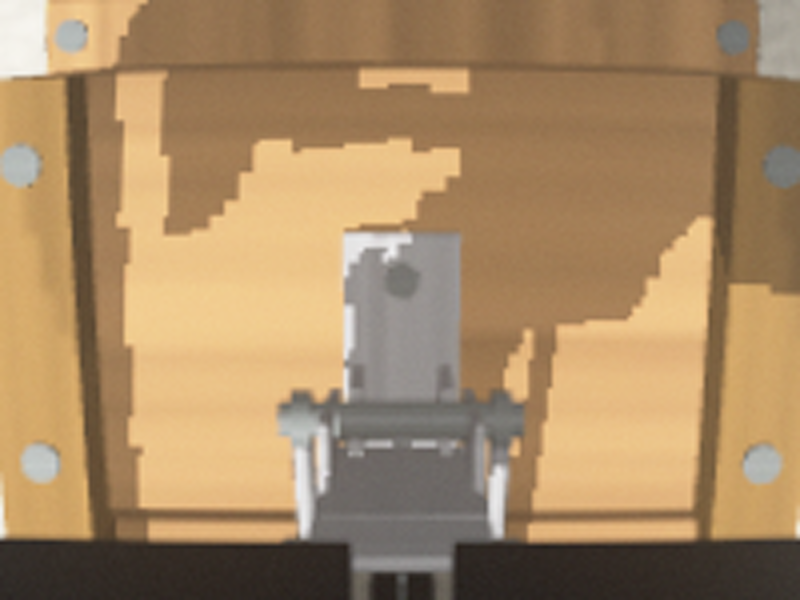

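The fingertips are at the bottom of the frame near (403,560). The lever is close to upright, with its end edge at row 515, and the links run out to the keeper. I'll carry on along the arc.

```bash
python3 -m pendant '[[[0.006,0,-0.003,0,0,0,-1],[0.0105,0,-0.004,0,0,0,-1],[0.015,0,-0.004,0,0,0,-1],[0.019,0,-0.003,0,0,0,-1],[0.0225,0,-0.002,0,0,0,-1]]]' ; python3 -c "
from h import *
here()"
```

```text
time_s: 10.1
tcp_pos: [0.5606, 0.0137, 0.3259]
eef_rot: [-180.0, 0.1, -96.1]
contact_force: [-0.1, 7.2, -1.6]
gripper_width: 0.0003
gripper_force: 3.5
tcp [ 0.002  -0.0294  0.3259] grasp [ 0.0021 -0.0291  0.1669] F [-0.9  7.1 -1.6] rpy [-1.7998e+02  1.0000e-01 -9.6150e+01] t 10.1 w 0.0003018041523003106 gf 3.4653042840363923
```

7 N at about 60° means the loop is hooked and taking load. I'll press on over centre.

```bash
python3 -m pendant '[[[0.006,0,0.002,0,0,0,-1],[0.010,0,0.005,0,0,0,-1],[0.014,0,0.009,0,0,0,-1],[0.018,0,0.014,0,0,0,-1],[0.020,0,0.018,0,0,0,-1]]]' ; python3 -c "
from h import *
here()"; python3 -m pendant '[[[0.002,0,0.003,0,0,0,-1],[0.004,0,0.007,0,0,0,-1],[0.006,0,0.011,0,0,0,-1],[0.007,0,0.014,0,0,0,-1],[0.007,0,0.016,0,0,0,-1]]]' ; python3 -c "
from h import *
here()"
```

```text
time_s: 10.6
tcp_pos: [0.5585, -0.0068, 0.3081]
eef_rot: [-180.0, 0.0, -96.1]
contact_force: [-1.0, 0.5, 0.4]
gripper_width: 0.0001
gripper_force: 0.7
tcp [ 0.0021 -0.05    0.3081] grasp [ 0.0022 -0.0499  0.1491] F [-1.1  0.4  0.4] rpy [-1.7997e+02  1.0000e-02 -9.6130e+01] t 10.6 w 8.04880838895459e-05 gf 0.6665613991208375
time_s: 11.1
tcp_pos: [0.5576, -0.0139, 0.2933]
eef_rot: [-180.0, -0.1, -96.1]
contact_force: [-10.7, 2.3, 24.7]
gripper_width: 0.0004
gripper_force: 12.9
tcp [ 0.0021 -0.0571  0.2933] grasp [ 0.0021 -0.0573  0.1343] F [-10.8   1.1  24.7] rpy [-1.800e+02 -5.000e-02 -9.611e+01] t 11.1 w 0.0004125517292894107 gf 12.898009196505882
```

The tips are at z 115 mm, which is the flat lever's back, so it's down. I'll lift off and look.

```bash
python3 -m pendant '[[[0,0,-0.02,0,0,0,-1],[0,0,-0.06,0,0,0,-1],[-0.04,0,-0.1,0,0,0,-1],[-0.08,0,-0.12,0,0,0,-1],[-0.12,0,-0.14,0,0,0,-1]]]' ; python3 -c "
from h import *
here()
a=r.capture('wrist')[20:220,180:460]
a=cv2.resize(a,(560,400),interpolation=cv2.INTER_CUBIC)
b=cv2.resize(r.capture('top')[160:240,255:303+45],None,fx=2.5,fy=2.5,interpolation=cv2.INTER_CUBIC)
b=cv2.copyMakeBorder(b,0,200,0,0,cv2.BORDER_CONSTANT)
cv2.imwrite('pics/w6.png',np.hstack([a,b])[:,:,::-1])"
```

```text
time_s: 11.6
tcp_pos: [0.5705, 0.1067, 0.4343]
eef_rot: [-179.9, 0.1, -96.2]
contact_force: [0.9, -0.1, -0.4]
gripper_width: 0.0004
gripper_force: 0.0
tcp [0.0019 0.0642 0.4343] grasp [0.0022 0.0643 0.2753] F [ 0.9 -0.  -0.4] rpy [-1.7988e+02  6.0000e-02 -9.6200e+01] t 11.6 w 0.0004395668287834755 gf 0.0
```

View pics/w6.png

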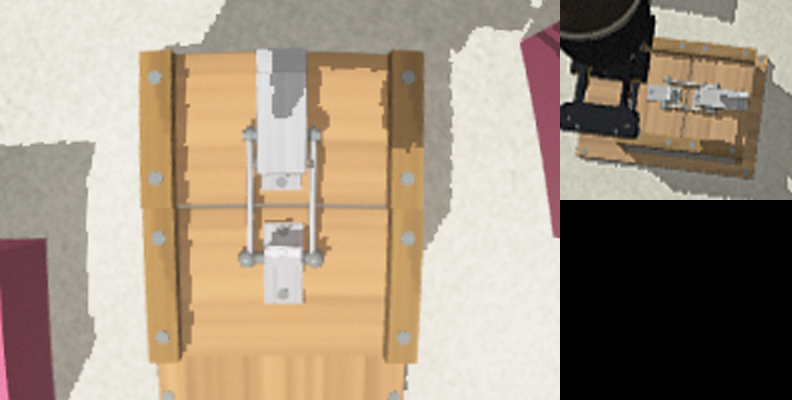

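The lever lies flat at (282,110). The pin's heads at (247,258) and (315,258) are drawn into the keeper, with the bar hidden under its lip. The seam at row 206 is shut and nothing else has moved, so I'll hand it in.

```bash
python3 -c "
from plant import r
print(r.close_job())"
```

```text
the job is handed in; nothing more can be done
None
```

The mould is shut, with the loop hooked over the keeper and the lever pressed flat past centre; the final picture showed it holding with the gripper clear, and I handed the job in at about 12 s, though no verdict came back.

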